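Shine the inspection light on a fillet weld

TASK

Take the orange inspection light out of its holder and shine it on the fresh weld: hold it on the robot's side of the seam, slanting down at about 45 degrees and square to the seam, with its lens about 10 cm from the middle of the weld bead and pointing straight at it. Finish while still holding the light steadily there in the gripper, touching neither the workpiece nor anything else with it, and leave the other things on the bench where they are.

Things in the scene. Friction and masses are not known exactly. Their poses are not given: they have to be found in the camera images.
- light: Loose round inspection light, 145 mm long, about 110 g: black head 33 mm in diameter and 34 mm long at the lens end, then an orange body 27 mm in diameter up to the tail. Origin: centre of the lens face; z axis from the lens to the tail, so the beam shines along -z. It starts upright, lens down, in one of the holder's sockets, lens 8 mm and tail 153 mm above the bench.
- holder: Fixed blue base plate 75 (x) by 190 (y) by 8 mm with two yellow upright tubes, 60 mm either side of its middle along its y. Tube: outside diameter 45 mm, bore 37 mm, floor 8 mm and rim 48 mm above the bench. Origin: centre of the underside; z up. The light stands in one tube, the marker in the other, either way round.
- joint_piece: Fixed welded lap  steel base plate 150 by 150 by 10 mm; on its far part a flat bar 12 mm thick, x = 36 to 75 mm, 130 mm long along y, top 22 mm above the bench. Two red clamps on the near corners (x -80 to -30, y +-55 to +-77 mm) reach 28 mm high. Origin: centre of the underside, z up; the weld runs along the bar's edge that faces -x, roughly to the robot.
- bead: Bright weld bead, 110 mm long, 14 mm thick, in the corner of bar edge and base plate, on the side facing the robot; yellow stripes on base plate and bar lead to its middle. Origin: middle of the bead, 13 mm above the bench. y runs along the seam; z points out of the corner, 45 degrees up and away from the bar, to the robot's side. Ideal: light's z along this z, lens 100 mm from the origin.
- marker: Bystander: white paint marker with a blue cap, 33 mm in diameter, 115 mm long, standing in the other holder socket. Origin: centre of its underside; z up.
- hammer: Bystander: chipping hammer lying on the bench; wooden handle 220 mm long along its x, steel head 105 mm across at x = +110 mm, 22 mm high. Origin: underside, middle of the handle.
- magnet_square: Bystander: red magnetic welding square with steel edges, 108 by 108 mm, 20 mm high, lying flat on the bench. Origin: underside, middle.
- paste_jar: Bystander: closed jar with a red cap, 72 mm in diameter, 75 mm high. Origin: centre of its underside.
Things that resemble listed ones, but are neither listed nor needed, are in the scene too. Of the things like the holder, leave any that is red or turquoise; of the rest the smaller one is meant.

How it is judged:
On the way:
1. the light is drawn clear of its socket, held in the gripper (height (world z) of light above 0.055 m and contact force between light and the fingers above 0.5 N and contact force between light and holder below 0.1 N), for 0.2 s.
At the end, for the whole second after the job is handed in: The light is held still, by the gripper alone, lens over 35 mm above the bench; the bead's middle lies 60 to 150 mm ahead of the lens and within 25 mm of the beam axis (each way across); the axis is within 24 degrees of the bead's z axis (z of bead in the frame of light between -0.15 and -0.06 m and x of bead in the frame of light between -0.025 and 0.025 m and y of bead in the frame of light between -0.025 and 0.025 m and angle between the z axis of light and the z axis of bead, either way round below 0.42 rad and z of light in the frame of bead above 0.05 m and contact force between light and the fingers above 0.5 N and height (world z) of light above 0.035 m and linear speed of light below 0.03 m/s and angular speed of light below 0.3 rad/s and contact force between light and holder below 0.2 N and contact force between light and joint_piece below 0.2 N and contact force between light and marker below 0.2 N and contact force between light and hammer below 0.2 N and contact force between light and magnet_square below 0.2 N and contact force between light and paste_jar below 0.2 N); the arm keeps its last pose, push and grip.
It fails at once if the light strikes or presses on the workpiece (contact force between light and joint_piece above 2 N).
It fails at once if the marker is displaced by more than 30 mm (distance of marker from where it was at the start of the episode above 0.03 m).
It fails at once if the hammer is displaced by more than 30 mm (distance of hammer from where it was at the start of the episode above 0.03 m).
It fails at once if the magnet square is displaced by more than 30 mm (distance of magnet_square from where it was at the start of the episode above 0.03 m).
It fails at once if the paste jar is displaced by more than 30 mm (distance of paste_jar from where it was at the start of the episode above 0.03 m).
It also fails if it takes over 35 s, if anything falls off the work surface, if the arm or the gripper's body presses on something with over 40 N, if the wrist force passes 120 N, or if a joint passes its speed limit or range.

ROBOT

A 6-joint arm with a two-finger parallel gripper is mounted at the origin on the work surface. World frame = base frame: x ahead of the robot, y to its left, z up, the work surface at z = 0. Lengths are in m, angles in rad, forces in N, time in s.
With the tool pointing down it reaches from about 0.35 to 0.85 m from the base axis. Payload 8.1 kg.
Tool frame: the origin (TCP) lies on the centre line of the jaws, within the pads' length; the fingertips stand 14 mm ahead of it and the grasp point (between the pads) lies 5 mm behind it; z points along the fingers, y is the direction in which the jaws open and shut (so a half turn about z gives the same grasp; the last joint's range is limited). The gripper opens to 93 mm and grips with 3 to 60 N. Pads are 15 mm wide; open, the fingers measure 128 mm over their backs; the gripper's body (75 mm by 188 mm) begins 65 mm behind the grasp point.
Start: joints at [-1.306, 0.13, 1.488, -0, 1.523, -0.085], TCP at [0.206, -0.564, 0.233] pointing down, gripper open.
Joint ranges: [-2.96, 2.96], [-0.89, 2.26], [0.02, 2.5], [-1.34, 4.48], [0, 2.73], [-2.66, 2.66]. Speed limits (rad/s): [2.39, 2.39, 2.79, 3.14, 3.14, 3.14].

INTERFACE

Orientations are given as a rotation vector (axis times angle).
In Python, from plant import robot gives the robot as it stands.
- The arm moves only by the tool jog_arm, never from a script. Its argument "steps" is a list of rows, each a list of 7 numbers: the closure, from 0 (fully open) to 1 (shut), then the shift along the tool's x, y, z in m, then the turn, a rotation vector about the tool's x, y, z in rad. In form: [[jaw, tx, ty, tz, rx, ry, rz], ...]. A call has 1 to 5 rows; each row is the pose to reach, as a shift and turn from the pose measured when the call began, along the tool's axes at that moment; what a row does not reach only later rows make up. A row lasts 1/8 s, in which the tool goes at most 62.5 mm and 10.7 degrees, less where a joint would pass 70% of its speed; a pose out of reach is approached as far as the arm can. A call with a gripper value outside its range is refused whole. The fingers move at their own pace and stop on an object; "force" is the grip in N (left out, the last holds). Time passes only in rows, so rows that repeat a pose let the fingers close. It gives the time, the measured TCP pose, the force and the opening at its end, in the units of the state.
- robot.read_state(): the state, without advancing time (a new reading comes with each control period).
- robot.read_camera(name): name is "scene" or "side" or "wrist"; returns a dict with "image" (480x640x3 uint8, red, green, blue), "mtx" (3x3 intrinsics, pixels), "extrinsics" (4x4, takes a point from camera to world coordinates); the wrist camera has in their place "tool_from_camera" (4x4, takes a point from camera to tool coordinates, whose origin is the TCP and whose axes are the flange's). Camera axes: x right, y down, z forward; pixel columns grow to the right and rows downward; lengths in m; the calibration is good to about 2 mm. A picture is of the moment at which its call begins: read the wrist's pose just before it. There is no depth.
- robot.close_job(): hands the job in, once; it reports no verdict.
The state is a dict: "t": time; "q": joint angles; "dq": joint speeds; "joint_torque": joint torques, N m; "tool_pos": TCP position; "orientation": TCP orientation; "force": force on the tool from outside, world axes, zero at the start; "wrist_torque": the same for the moment, N m; "opening": finger opening in m.
Only numpy, scipy, OpenCV 4.12 (cv2) and the standard library are available. Lean on these libraries where they do the work, as an engineer would, in place of code of your own. Each camera call takes 0.05 s, during which the arm holds its last target.

## Working session

There is one attempt and no reset: what is moved stays moved. The work goes in short steps, Python scripts to look and compute and a tool call to move; the robot and the scene stay as the last step left them, time stands still between calls to the robot, and variables do not carry over. Pictures are saved under pics/ and viewed, and the job is handed in when it is done.

Besides the shell and the picture viewer there is one more tool, called as name([rows], argument=value, ...), one row to a line, values as JSON. jog_arm: Moves the arm, as the interface text tells. Its arguments: {"type":"object","properties":{"steps":{"type":"array"},"force":{"type":"number"}},"required":["steps"]}

```bash
ls; mkdir -p pics
python3 - <<'E'
from plant import robot
import cv2
for n in ["scene","side","wrist"]:
    c=robot.read_camera(n); cv2.imwrite(f"pics/{n}0.png",c["image"][:,:,::-1])
    print(n,c["mtx"].tolist(),c.get("extrinsics",c.get("tool_from_camera")).round(4).tolist())
s=robot.read_state();print(s)
E
```

```text
pics
scene [[468.74470633365115, 0.0, 317.8610348587939], [0.0, 468.74470633365115, 239.83752435846245], [0.0, 0.0, 1.0]] [[0.853, 0.42, -0.3097, 0.8274], [0.5217, -0.6745, 0.5223, -0.5819], [0.0104, -0.6072, -0.7945, 0.8028], [0.0, 0.0, 0.0, 1.0]]
side [[473.3473554181369, 0.0, 318.80908676491936], [0.0, 473.3473554181369, 244.10576780661594], [0.0, 0.0, 1.0]] [[-0.9787, -0.1364, 0.1532, 0.3649], [-0.204, 0.5704, -0.7957, 0.732], [0.0212, -0.81, -0.5861, 0.6789], [0.0, 0.0, 0.0, 1.0]]
wrist [[360.64992636738515, 0.0, 320.5174372726603], [0.0, 360.64992636738515, 239.60355192393118], [0.0, 0.0, 1.0]] [[-0.0007, -0.96, -0.28, 0.0781], [1.0, -0.0007, -0.0002, 0.0002], [-0.0001, -0.28, 0.96, -0.152], [0.0, 0.0, 0.0, 1.0]]
{'t': 0.15, 'q': array([-1.30638640e+00,  1.31004798e-01,  1.48902596e+00,  1.00476994e-05,
        1.52299962e+00, -8.53805735e-02]), 'dq': array([-0.00081933, -0.00106181, -0.0027533 ,  0.00129339,  0.00165804,
        0.00114544]), 'joint_torque': array([ 6.64812014e-04, -5.60474825e+01, -4.92335165e+01,  7.67984125e-02,
        3.04341840e-02, -1.08738843e-04]), 'tool_pos': array([ 0.20554615, -0.56324817,  0.23181992]), 'orientation': array([-3.09225605e+00, -5.46402712e-01,  1.86102155e-04]), 'force': array([ 0.57875341,  0.36889088, -0.34007658]), 'wrist_torque': array([-0.03372221,  0.00329989, -0.02055089]), 'opening': 0.09284116347978344}
```

View pics/scene0.png

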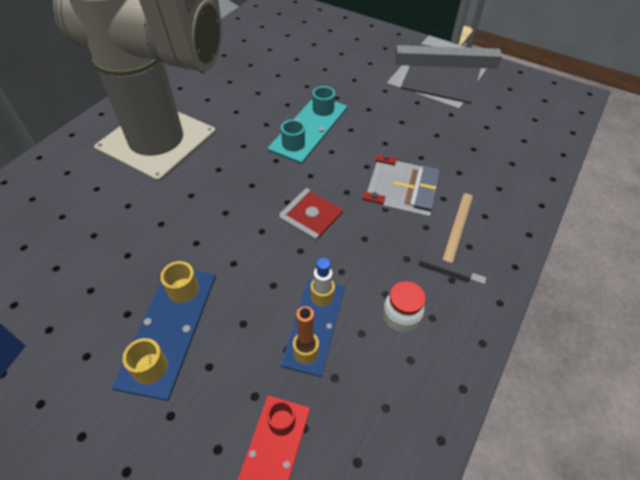

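View pics/side0.png

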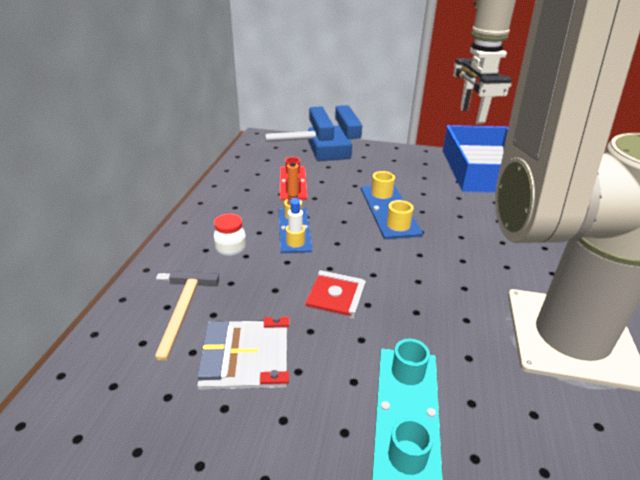

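View pics/wrist0.png

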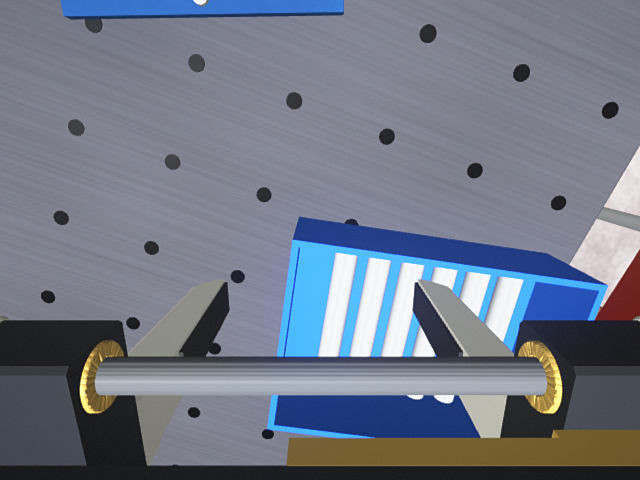

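Run:
```python
import cv2,numpy as np
def crop(f,x,y,w,h,k): return cv2.resize(cv2.imread(f"pics/{f}.png")[y:y+h,x:x+w],None,fx=k,fy=k,interpolation=cv2.INTER_CUBIC)
cv2.imwrite("pics/c1.png",crop("scene0",270,250,100,130,4.5))
cv2.imwrite("pics/c2.png",crop("side0",265,145,70,115,5))
cv2.imwrite("pics/c3.png",crop("scene0",350,145,110,80,6))
cv2.imwrite("pics/c4.png",crop("side0",190,305,110,90,6))
```

```text
(no output)
```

View pics/c1.png

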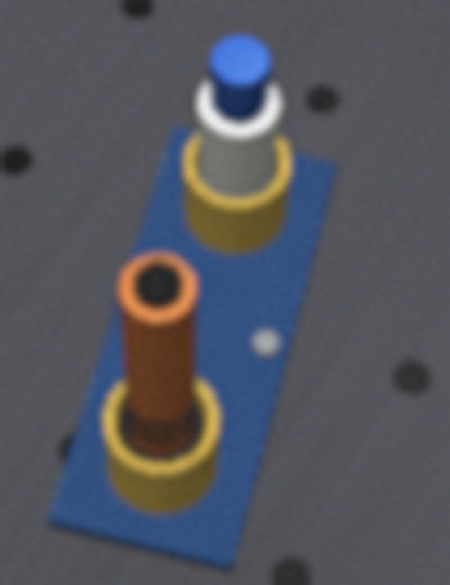

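View pics/c2.png

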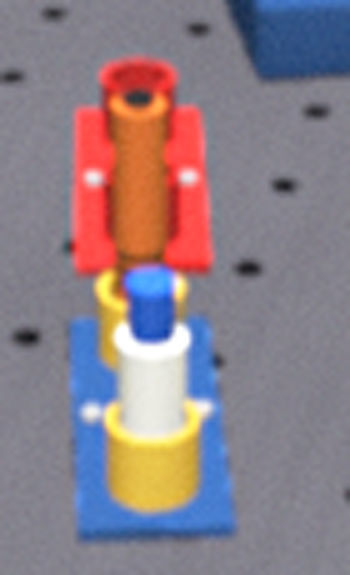

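View pics/c3.png

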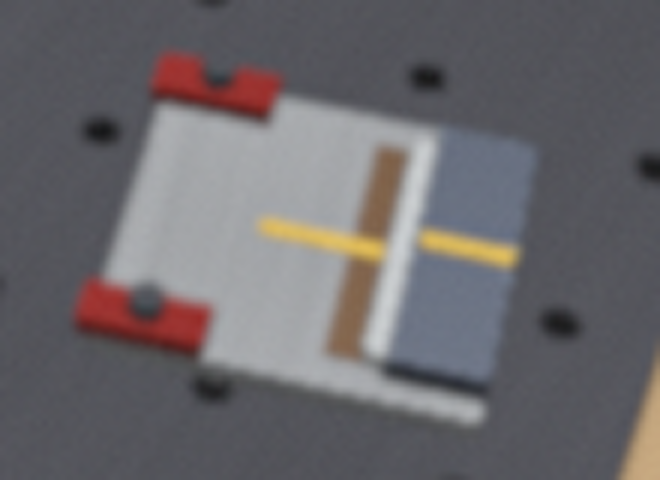

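View pics/c4.png

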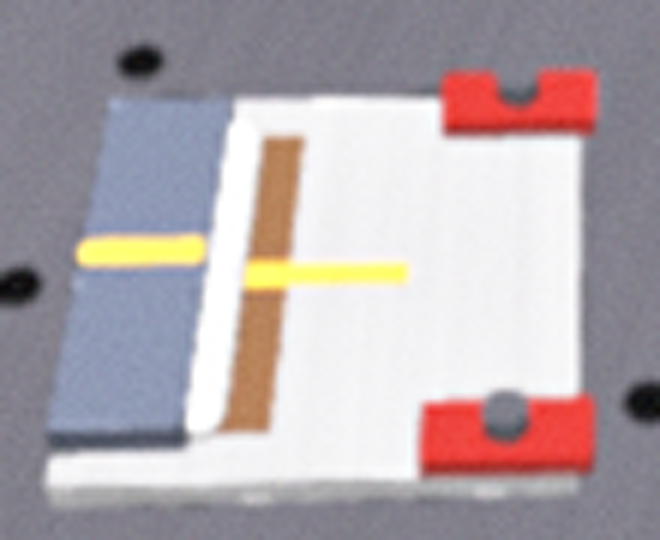

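```bash
cat > h.py <<'E'
import numpy as np,cv2
from plant import robot
K={};E={}
def cams():
    for n in ("scene","side"):
        c=robot.read_camera(n);K[n]=c["mtx"];E[n]=c["extrinsics"]
def P(n):
    return K[n]@np.linalg.inv(E[n])[:3]
def tri(a,b):
    X=cv2.triangulatePoints(P("scene"),P("side"),np.array(a,float).reshape(2,1),np.array(b,float).reshape(2,1))
    return (X[:3]/X[3]).ravel()
def proj(n,X):
    p=P(n)@np.append(X,1);return p[:2]/p[2]
def plane(n,uv,z):
    R=E[n][:3,:3];o=E[n][:3,3];d=R@np.linalg.inv(K[n])@np.array([*uv,1]);return o+d*(z-o[2])/d[2]
E
python3 - <<'E'
from h import *
cams()
c1=lambda u,v:(270+(u+.5)/4.5-.5,250+(v+.5)/4.5-.5)
c2=lambda u,v:(265+(u+.5)/5-.5,145+(v+.5)/5-.5)
c3=lambda u,v:(350+(u+.5)/6-.5,145+(v+.5)/6-.5)
c4=lambda u,v:(190+(u+.5)/6-.5,305+(v+.5)/6-.5)
def t(name,a,b,z):
    print(name,tri(a,b).round(4),"plane",plane("scene",a,z).round(4),plane("side",b,z).round(4))
t("tail",c1(158,287),c2(138,98),.153)
t("marker cap",c1(240,60),c2(150,280),.123)
t("bead+y",c3(432,142),c4(204,432),.015)
t("bead-y",c3(375,352),c4(242,122),.015)
t("beadmid",c3(402,247),c4(224,265),.017)
t("stripe near",c3(262,225),c4(407,272),.010)
t("stripe far",c3(518,258),c4(80,252),.022)
t("bar far +y",c3(538,148),c4(48,432),.022)
t("bar far -y",c3(492,384),c4(108,98),.022)
t("rim light",c1(162,420),c2(141,290),.048)
E
```

```text
tail [ 0.6331 -0.2899  0.1561] plane [ 0.632  -0.2885  0.153 ] [ 0.6348 -0.2958  0.153 ]
marker cap [ 0.5978 -0.1745  0.1243] plane [ 0.5967 -0.1739  0.123 ] [ 0.5988 -0.1762  0.123 ]
bead+y [0.6185 0.2501 0.0168] plane [0.6189 0.2524 0.015 ] [0.6183 0.2485 0.015 ]
bead-y [0.6483 0.1338 0.0189] plane [0.6465 0.1369 0.015 ] [0.6508 0.1304 0.015 ]
beadmid [0.6337 0.1903 0.0175] plane [0.6332 0.1906 0.017 ] [0.6342 0.19   0.017 ]
stripe near [0.5808 0.1767 0.0127] plane [0.5798 0.1792 0.01  ] [0.5818 0.1745 0.01  ]
stripe far [0.675  0.2011 0.0248] plane [0.6746 0.2039 0.022 ] [0.6762 0.1988 0.022 ]
bar far +y [0.6581 0.2637 0.0225] plane [0.6579 0.2642 0.022 ] [0.6585 0.2633 0.022 ]
bar far -y [0.6921 0.1377 0.0236] plane [0.6915 0.139  0.022 ] [0.6931 0.1363 0.022 ]
rim light [ 0.6326 -0.2887  0.0475] plane [ 0.6326 -0.2889  0.048 ] [ 0.6324 -0.2879  0.048 ]
```

Holder-like things: large blue, empty (scene 165,330), small blue (315,328), red (270,450) and turquoise (308,128). The small blue one is meant, because it is the smaller of the two that are neither red nor turquoise. The crop confirms this: the orange light stands in its tube at (305,335) with its tail at (305,314), and the marker stands in the other tube. The workpiece bead's middle is at scene (417,186) and side (227,349).

```bash
cat >> h.py <<'E'
from scipy.spatial.transform import Rotation as R
def jog(p,Rt):
    s=robot.read_state(); R0=R.from_rotvec(s["orientation"])
    d=R0.inv().apply(np.array(p)-s["tool_pos"]); r=(R0.inv()*Rt).as_rotvec()
    print("t",s["t"],"shift",d.round(4),"turn",r.round(4),"q",s["q"].round(3)); return d,r
def down(yaw_y): # tool down, y axis at azimuth
    y=np.array([np.cos(yaw_y),np.sin(yaw_y),0]);z=np.array([0,0,-1.])
    return R.from_matrix(np.column_stack([np.cross(y,z),y,z]))
E
python3 -c "
from h import *
jog([.632,-.289,.225],down(np.deg2rad(-24.6)))"
```

```text
t 0.25 shift [ 0.4946 -0.1116  0.0072] turn [-8.000e-04 -4.000e-04 -7.917e-01] q [-1.306  0.131  1.489 -0.     1.523 -0.085]
```

jog_arm([
  [0,0.05,-0.011,0,0,0,-0.08],
  [0,0.1,-0.022,0,0,0,-0.16],
  [0,0.15,-0.034,0,0,0,-0.24],
  [0,0.2,-0.045,0,0,0,-0.32],
  [0,0.25,-0.056,0,0,0,-0.4],
])

```text
t: 0.88
tool_pos: [0.4225, -0.424, 0.2321]
orientation: [-2.921, -1.154, -0.0]
force: [0.3, 0.1, -0.4]
opening: 0.093
```

```bash
python3 -c "
from h import *
jog([.632,-.289,.225],down(np.deg2rad(-24.6)))"
```

```text
t 0.875 shift [0.2453 0.0446 0.0072] turn [-0.0007 -0.0005 -0.3891] q [-0.873  0.127  1.492  0.     1.523 -0.055]
```

jog_arm([
  [0,0.05,0.009,0.002,0,0,-0.08],
  [0,0.1,0.018,0.003,0,0,-0.16],
  [0,0.15,0.027,0.004,0,0,-0.24],
  [0,0.2,0.036,0.006,0,0,-0.32],
  [0,0.245,0.045,0.007,0,0,-0.39],
])

```text
t: 1.5
tool_pos: [0.6334, -0.2881, 0.2249]
orientation: [-2.639, -1.702, -0.0]
force: [0.3, -1.0, 0.7]
opening: 0.0928
```

```bash
python3 -c "
from h import *
jog([.632,-.289,.225],down(np.deg2rad(-24.6)))
s=robot.read_state();c=robot.read_camera('wrist');cv2.imwrite('pics/w1.png',c['image'][:,:,::-1])
T=np.eye(4);T[:3,:3]=R.from_rotvec(s['orientation']).as_matrix();T[:3,3]=s['tool_pos']
M=c['mtx']@np.linalg.inv(T@c['tool_from_camera'])[:3]
for X in [(.632,-.289,.153),(.632,-.289,.048),(.597,-.174,.123)]:
  p=M@np.append(X,1);print((p[:2]/p[2]).round(1))"
```

```text
t 1.5 shift [-0.0014 -0.0009 -0.0001] turn [-0.0009 -0.0007  0.0038] q [-5.010e-01  3.950e-01  1.192e+00  1.000e-03  1.556e+00 -7.500e-02]
[319.  260.1]
[319.6 222.6]
[200.1 117.4]
```

View pics/w1.png

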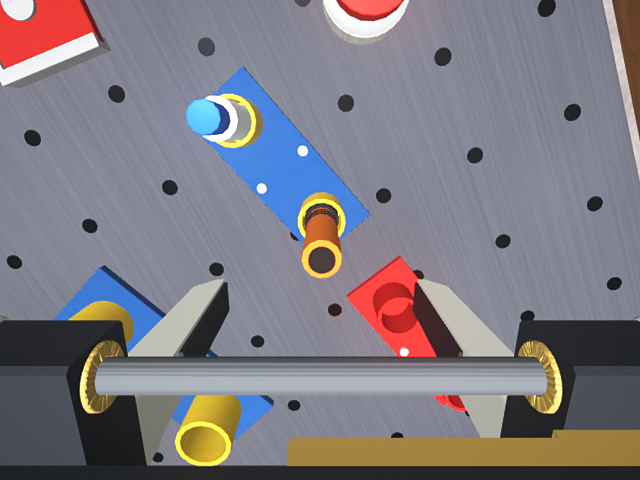

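The wrist picture shows the tail at (322,259) (predicted 319,260) and the tube rim at about (321,218). The fix holds to within about 2–3 mm, and the fingers have free room to descend.

jog_arm([
  [0,0,0.001,0.05,0,0,0],
  [0,0,0.001,0.09,0,0,0],
  [0,0,0.001,0.105,0,0,0],
  [0,0,0.001,0.105,0,0,0],
])

```text
t: 2.05
tool_pos: [0.6373, -0.2839, 0.1182]
orientation: [-2.632, -1.709, -0.003]
force: [-0.1, -0.0, 1.0]
opening: 0.0929
```

jog_arm([
  [0.8,0,0,0,0,0,0],
  [0.8,0,0,0,0,0,0],
  [0.8,0,0,0,0,0,0],
  [0.8,0,0,0,0,0,0],
  [0.8,0,0,0,0,0,0],
], force=30)

```text
t: 2.68
tool_pos: [0.6374, -0.2839, 0.1183]
orientation: [-2.632, -1.709, -0.003]
force: [0.4, -0.2, 0.2]
opening: 0.0474
```

```bash
python3 -c "
from h import *
jog([.632,-.289,.120],down(np.deg2rad(-24.6)))
print(robot.read_state()['opening'])
s=robot.read_state();c=robot.read_camera('wrist');cv2.imwrite('pics/w2.png',c['image'][:,:,::-1])
T=np.eye(4);T[:3,:3]=R.from_rotvec(s['orientation']).as_matrix();T[:3,3]=s['tool_pos']
M=c['mtx']@np.linalg.inv(T@c['tool_from_camera'])[:3]
for X in [(.632,-.289,.153),(.632,-.289,.048),(.597,-.174,.123)]:
  p=M@np.append(X,1);print((p[:2]/p[2]).round(1))"
```

```text
t 2.675 shift [-0.0068 -0.0028 -0.0017] turn [-0.0024 -0.0035  0.0103] q [-0.494  0.464  1.299  0.003  1.381 -0.076]
0.04741169647961206
[312.5 367.5]
[316.3 268.9]
[110.1 118.2]
```

View pics/w2.png

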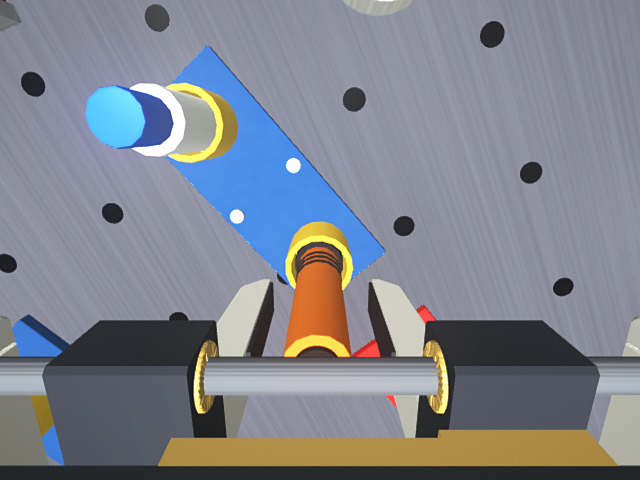

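jog_arm([
  [0.5,-0.003,-0.001,0,0,0,0],
  [0.5,-0.003,-0.001,0,0,0,0],
])

```text
t: 2.98
tool_pos: [0.635, -0.2865, 0.1182]
orientation: [-2.632, -1.708, -0.002]
force: [0.6, -0.3, 0.5]
opening: 0.0463
```

jog_arm([
  [1,0,0,0,0,0,0],
  [1,0,0,0,0,0,0],
  [1,0,0,0,0,0,0],
  [1,0,0,0,0,0,0],
  [1,0,0,0,0,0,0],
], force=30)

```text
t: 3.6
tool_pos: [0.635, -0.2865, 0.1182]
orientation: [-2.632, -1.708, -0.002]
force: [-0.1, -0.0, -0.8]
opening: 0.0267
```

jog_arm([
  [1,0,0,-0.02,0,0,0],
  [1,0,0,-0.045,0,0,0],
  [1,0,0,-0.075,0,0,0],
  [1,0,0,-0.105,0,0,0],
  [1,0,0,-0.12,0,0,0],
])

```text
t: 4.22
tool_pos: [0.6359, -0.2874, 0.242]
orientation: [-2.635, -1.71, -0.005]
force: [-0.1, 0.6, -1.1]
opening: 0.0265
```

```bash
python3 -c "
from h import *
for n in ('scene','wrist'):
  c=robot.read_camera(n);cv2.imwrite(f'pics/l_{n}.png',c['image'][:,:,::-1])
jog([.48,.1,.26],down(np.deg2rad(15)))"
```

```text
t 4.325 shift [ 0.2905 -0.3003 -0.0182] turn [ 0.0028 -0.0023 -0.681 ] q [-0.5    0.393  1.164  0.003  1.583 -0.08 ]
```

View pics/l_scene.png

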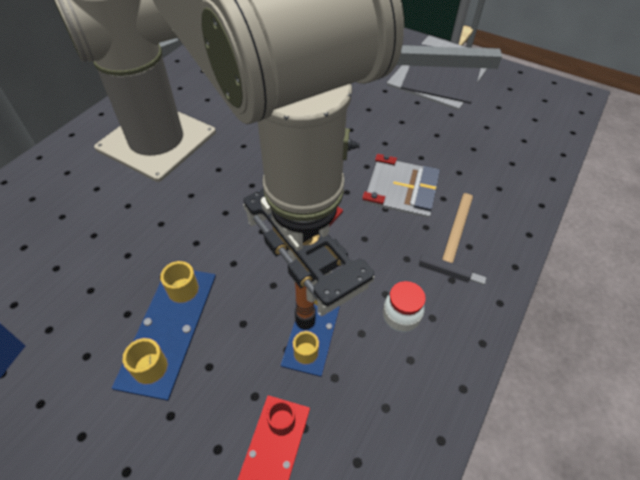

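View pics/l_wrist.png

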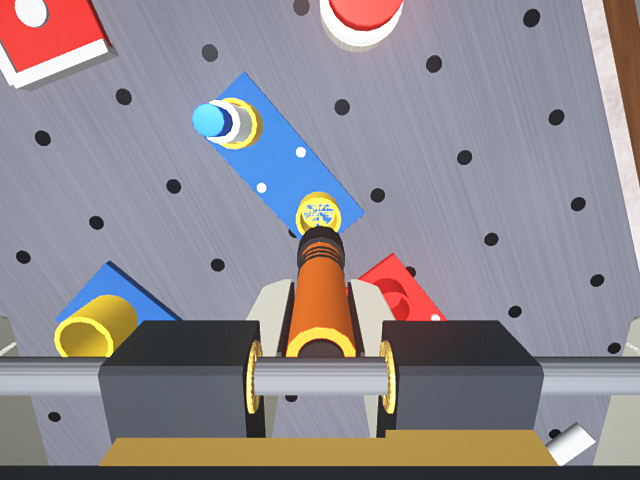

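```bash
cat >> h.py <<'E'
B=np.array([.634,.190,.013]); YAW=.26
xh=np.array([np.cos(YAW),np.sin(YAW),0]); BZ=(-xh+[0,0,1])/np.sqrt(2)
zt=-BZ; yt=(xh+[0,0,1])/np.sqrt(2)
RT=R.from_matrix(np.column_stack([np.cross(yt,zt),yt,zt]))
PT=B+BZ*.21
E
python3 -c "
from h import *
print(PT)
jog([.50,.06,.31],down(np.deg2rad(10)))"
```

```text
[0.49049841 0.15182549 0.16149242]
t 4.325 shift [ 0.2622 -0.2656 -0.0682] turn [ 0.0027 -0.0025 -0.5938] q [-0.5    0.393  1.164  0.003  1.583 -0.08 ]
```

The light is out of its tube and held in the jaws: head at wrist (322,240), empty socket at (318,215). I'll raise it and swing over to the workpiece.

jog_arm([
  [1,0,-0.03,-0.04,0,0,0],
  [1,0.02,-0.07,-0.068,0,0,-0.06],
  [1,0.06,-0.11,-0.068,0,0,-0.16],
  [1,0.1,-0.15,-0.068,0,0,-0.26],
  [1,0.14,-0.19,-0.068,0,0,-0.36],
])

```text
t: 4.95
tool_pos: [0.5179, -0.0808, 0.308]
orientation: [-2.282, -2.157, -0.004]
force: [0.4, 0.6, -0.2]
opening: 0.0265
```

```bash
python3 -c "
from h import *
jog([.50,.06,.31],down(np.deg2rad(10)))"
```

```text
t 4.95 shift [ 0.1396 -0.0258 -0.0016] turn [ 0.0011 -0.0028 -0.2309] q [-0.255 -0.095  1.581  0.003  1.656 -0.198]
```

jog_arm([
  [1,0.045,-0.01,0,0,0,-0.08],
  [1,0.09,-0.02,0,0,0,-0.16],
  [1,0.13,-0.026,0,0,0,-0.22],
  [1,0.14,-0.026,0,0,0,-0.23],
  [1,0.14,-0.026,0,0,0,-0.23],
])

```text
t: 5.58
tool_pos: [0.4996, 0.0605, 0.3075]
orientation: [-2.019, -2.405, -0.002]
force: [0.2, 0.5, -0.1]
opening: 0.0265
```

```bash
python3 -c "
from h import *
jog(PT+BZ*.06,RT)
print(robot.read_state()['tool_pos'])
# planar fit of the arm
from scipy.optimize import least_squares
D=[]
import itertools
obs=[([.1310,1.489,1.523],(.2055,-.5632,.2318)),([.127,1.492,1.523],(.4225,-.424,.2321)),([.395,1.192,1.556],(.6334,-.2881,.2249)),([.464,1.299,1.381],(.6373,-.2839,.1182)),([.393,1.164,1.583],(.6359,-.2874,.242)),([-.095,1.581,1.656],(.5179,-.0808,.308))]
s=robot.read_state();obs.append((s['q'][[1,2,4]],s['tool_pos']))
def fk(p,q):
  a0,h,a,e,b,d=p; t2=q[0];t3=t2+q[1];t5=t3+q[2]
  return np.array([a0+a*np.sin(t2)+e*np.cos(t3)*-1+b*np.sin(t3)+d*np.sin(t5),h+a*np.cos(t2)+e*np.sin(t3)+b*np.cos(t3)+d*np.cos(t5)])
f=lambda p:np.concatenate([fk(p,q)-[np.hypot(x[0],x[1]),x[2]] for q,x in obs]+[1e-4*(np.array(p)-[0,.35,.4,0,.4,.25])])
r=least_squares(f,[0,.35,.4,0,.4,.25]);print(r.x.round(3),abs(r.fun[:14]).max())
g=lambda q:np.append(fk(r.x,q)-[np.hypot(*PT[:2]),PT[2]],q.sum()-2.356)
print(least_squares(g,[-.4,2.1,.7]).x, abs(least_squares(g,[-.4,2.1,.7]).fun).max())
"
```

```text
t 5.575 shift [ 0.0876 -0.0354  0.1038] turn [-0.7848  0.0314 -0.0823] q [ 0.017 -0.152  1.634  0.002  1.66  -0.157]
[0.49961252 0.0605388  0.30746371]
[-0.     0.22   0.368 -0.062  0.556  0.264] 0.00034898631982313577
[-0.58418095  2.36937278  0.57080817] 1.7618500547378346e-09
```

jog_arm([
  [1,0.018,-0.007,0.02,-0.15,0.006,-0.016],
  [1,0.036,-0.014,0.04,-0.31,0.012,-0.032],
  [1,0.054,-0.021,0.06,-0.47,0.018,-0.048],
  [1,0.072,-0.028,0.08,-0.63,0.024,-0.064],
  [1,0.088,-0.035,0.104,-0.785,0.031,-0.082],
])

```text
t: 6.2
tool_pos: [0.4916, 0.1557, 0.2005]
orientation: [1.57, 2.032, 0.794]
force: [-22.3, 5.2, -79.1]
opening: 0.0267
```

jog_arm([
  [1,0,0,0,0,0,0],
])

```text
t: 6.32
tool_pos: [0.4937, 0.1558, 0.203]
orientation: [1.568, 2.028, 0.797]
force: [-0.2, -0.6, -2.2]
opening: 0.0265
```

```bash
python3 -c "
from h import *
jog(PT,RT)
for n in ('scene','side'):
  c=robot.read_camera(n);cv2.imwrite(f'pics/m_{n}.png',c['image'][:,:,::-1])
"
```

```text
t 6.325 shift [-0.0028 -0.0313  0.0275] turn [-0.033   0.0086 -0.0019] q [ 0.169 -0.883  2.495  0.077  0.781 -0.119]
```

View pics/m_scene.png

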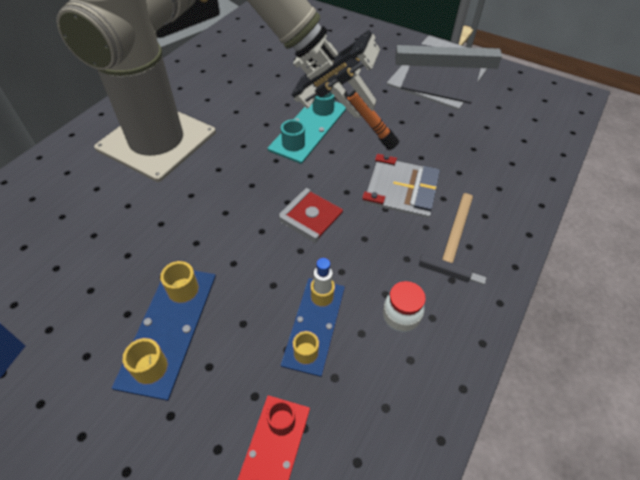

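View pics/m_side.png

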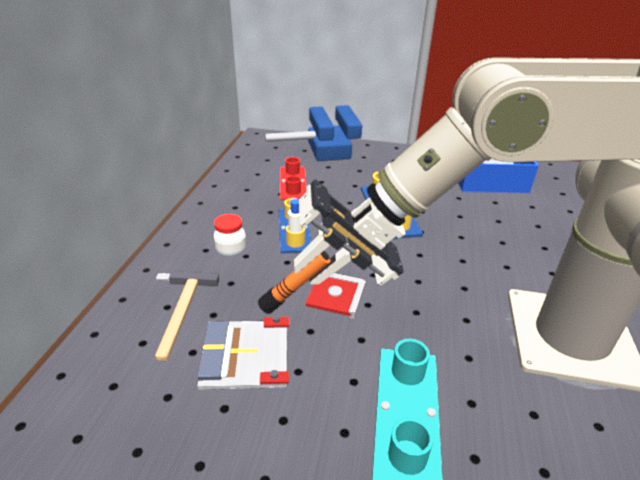

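```bash
cat > fit.py <<'E'
from h import *
from scipy.optimize import least_squares
obs=[([.1310,1.489,1.523],(.2055,-.5632,.2318)),([.395,1.192,1.556],(.6334,-.2881,.2249)),([.464,1.299,1.381],(.6373,-.2839,.1182)),([.393,1.164,1.583],(.6359,-.2874,.242)),([-.095,1.581,1.656],(.5179,-.0808,.308)),([-.152,1.634,1.66],(.4996,.0605,.3075))]
s=robot.read_state();obs.append((s['q'][[1,2,4]],s['tool_pos']))
def fk(p,q):
  a0,h,a,e,b,d=p; t2=q[0];t3=t2+q[1];t5=t3+q[2]
  return np.array([a0+a*np.sin(t2)-e*np.cos(t3)+b*np.sin(t3)+d*np.sin(t5),h+a*np.cos(t2)+e*np.sin(t3)+b*np.cos(t3)+d*np.cos(t5)])
f=lambda p:np.concatenate([fk(p,q)-[np.hypot(x[0],x[1]),x[2]] for q,x in obs])
r=least_squares(f,[0,.35,.4,0,.4,.25]);print(r.x.round(3),abs(r.fun).max())
for ang in (45,50,55,60):
  for L in (.17,.19,.21):
    a=np.deg2rad(ang);n=-xh*np.cos(a)+[0,0,np.sin(a)];p=B+n*L
    g=lambda q:np.append(fk(r.x,q)-[np.hypot(*p[:2]),p[2]],q.sum()-(np.pi/2+a))
    o=least_squares(g,[-.4,2.1,.7]);print(ang,L,p.round(3),o.x.round(3),abs(o.fun).max().round(4))
E
python3 fit.py
```

```text
[-0.001  0.32   0.367 -0.06   0.557  0.365] 0.00021110012097247388
45 0.17 [0.518 0.159 0.133] [-0.689  2.541  0.504] 0.0
45 0.19 [0.504 0.155 0.147] [-0.796  2.571  0.582] 0.0
45 0.21 [0.49  0.152 0.161] [-0.906  2.598  0.664] 0.0
50 0.17 [0.528 0.162 0.143] [-0.584  2.42   0.608] 0.0
50 0.19 [0.516 0.159 0.159] [-0.667  2.439  0.671] 0.0
50 0.21 [0.504 0.155 0.174] [-0.749  2.456  0.736] 0.0
55 0.17 [0.54  0.165 0.152] [-0.478  2.297  0.712] 0.0
55 0.19 [0.529 0.162 0.169] [-0.544  2.309  0.765] 0.0
55 0.21 [0.518 0.159 0.185] [-0.608  2.319  0.819] 0.0
60 0.17 [0.552 0.168 0.16 ] [-0.37   2.172  0.816] 0.0
60 0.19 [0.542 0.166 0.178] [-0.423  2.179  0.863] 0.0
60 0.21 [0.533 0.163 0.195] [-0.475  2.183  0.91 ] 0.0
```

The 45° pose lies at the arm's q2/q3 limits: the fit needs q3 of about 2.6 against a limit of 2.5. I'll use about 53° instead, within the tolerance, with the lens about 90 mm away.

```bash
cat >> h.py <<'E'
def tgt(ang,L):
    a=np.deg2rad(ang);n=-xh*np.cos(a)+[0,0,np.sin(a)]
    y=xh*np.sin(a)+[0,0,np.cos(a)]
    return B+n*L,R.from_matrix(np.column_stack([np.cross(y,-n),y,-n]))
E
python3 -c "
from h import *
print(tgt(53,.2)[0]);jog(*tgt(53,.2))"
```

```text
[0.5176824  0.15905701 0.1727271 ]
t 6.425 shift [-0.0022  0.0018  0.0374] turn [ 0.0976  0.0086 -0.0033] q [ 0.167 -0.883  2.498  0.077  0.787 -0.12 ]
```

jog_arm([
  [1,0,0,0.004,0.05,0.003,0],
  [1,-0.001,0.001,0.014,0.09,0.006,-0.002],
  [1,-0.002,0.002,0.025,0.098,0.009,-0.003],
  [1,-0.002,0.002,0.034,0.098,0.009,-0.003],
  [1,-0.002,0.002,0.037,0.098,0.009,-0.003],
])

```text
t: 7.05
tool_pos: [0.5168, 0.1584, 0.1714]
orientation: [1.625, 2.11, 0.703]
force: [0.2, -0.6, -1.8]
opening: 0.0266
```

jog_arm([
  [1,0,0,0,0,0,0],
  [1,0,0,0,0,0,0],
])

```text
t: 7.3
tool_pos: [0.5166, 0.1582, 0.1714]
orientation: [1.625, 2.11, 0.703]
force: [0.5, -0.2, -1.8]
opening: 0.0266
```

```bash
python3 -c "
from h import *
cams();jog(*tgt(53,.2))
for n,x,y in (('scene',310,60),('side',180,200)):
  c=robot.read_camera(n);im=c['image'][:,:,::-1];cv2.imwrite(f'pics/n_{n}.png',im)
  cv2.imwrite(f'pics/nc_{n}.png',cv2.resize(im[y:y+140,x:x+140] if n=='scene' else im[y:y+180,x:x+160],None,fx=4 if n=='scene' else 3.3,fy=4 if n=='scene' else 3.3,interpolation=cv2.INTER_CUBIC))
print(robot.read_state()['opening'],robot.read_state()['force'])
"
```

```text
t 7.4 shift [ 0.0004  0.0013 -0.0001] turn [-0.0026  0.0002 -0.0013] q [ 0.164 -0.626  2.367  0.083  0.761 -0.136]
0.02638207916649619 [-0.41118325  1.05157864 -1.10646127]
```

View pics/nc_scene.png

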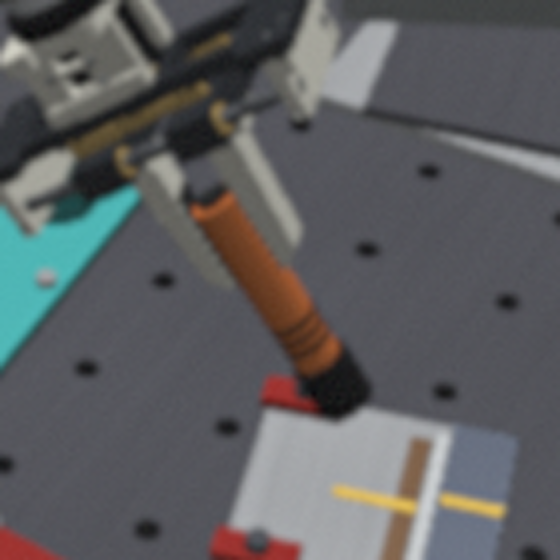

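View pics/nc_side.png

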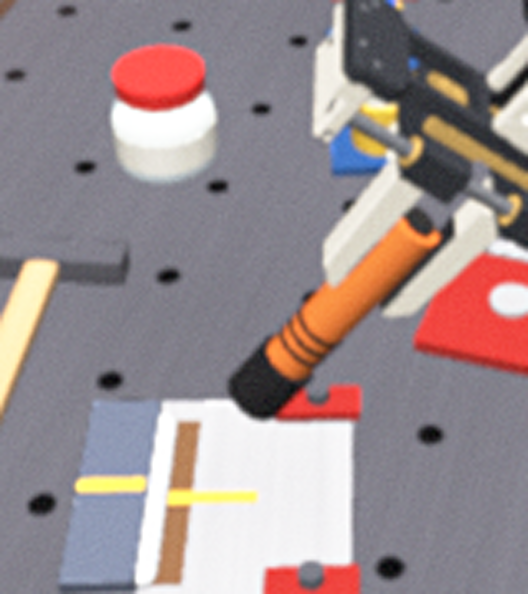

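```bash
python3 -c "
from h import *
cams()
s=robot.read_state();Rt=R.from_rotvec(s['orientation']);p=s['tool_pos']
s1=lambda u,v:(310+(u+.5)/4-.5,60+(v+.5)/4-.5)
s2=lambda u,v:(180+(u+.5)/3.3-.5,200+(v+.5)/3.3-.5)
le=tri(s1(344,398),s2(249,401));ta=tri(s1(213,205),s2(425,233))
print('lens',le,'tail',ta,np.linalg.norm(le-ta))
print('nominal',p+Rt.apply([0,0,.110]),p+Rt.apply([0,0,-.035]))
for n,X in (('s',p+Rt.apply([0,0,.110])),('s',p+Rt.apply([0,0,-.035]))):
  a=proj('scene',X);b=proj('side',X);print((a-[310,60])*4,(b-[180,200])*3.3)
for z,l in (((ta-le)/np.linalg.norm(ta-le),le),(Rt.apply([0,0,-1.]),p+Rt.apply([0,0,.110]))):
  d=B-l;print('ahead',-d@z,'off',d+(-d@z)*z,'ang',np.rad2deg(np.arccos(z@BZ)))
"
```

```text
lens [0.57895014 0.17494637 0.08509502] tail [0.49373042 0.15176776 0.196253  ] 0.14197092911655762
nominal [0.58063521 0.17537891 0.08371982] [0.49660317 0.15305025 0.19975881]
[349.7021631  399.68621723] [249.35132214 401.56782514]
[215.86409511 197.79249635] [415.11528868 227.4184196 ]
ahead 0.09194975823287786 off [-1.44063970e-04  4.16305894e-05 -1.01766448e-04] ang 6.536092111633689
ahead 0.08977295321557133 off [0.00133856 0.00079688 0.00112269] ang 8.15579777856437
```

The scene picture shows the lens at about (396,159) and the side picture at about (255,321). Triangulated, the bead's middle is about 91 mm ahead of the lens and within 2 mm of the axis, with the axis 7–8° off the bead's z. All of that is within the limits, so I'm handing in.

```bash
python3 -c "
from h import *
s=robot.read_state();print(s['dq'].round(4),s['opening'])
robot.close_job()"
```

```text
[-0.0009  0.001  -0.0022 -0.0007 -0.      0.0001] 0.026919760430143744
the job is handed in; nothing more can be done
```

I took the orange light out of the smaller blue holder and handed the job in at about 7.5 s, with the light held still over the weld bead. No verdict is reported.

- **Last checks:** two-view triangulation and the arm's own pose agree. The bead's middle is about 90–92 mm ahead of the lens and within 2 mm of the beam axis. The lens is about 84 mm above the bench, the grip opening is 26.9 mm and the joints are at rest.
- **Angle:** the light slants about 52–53° down instead of 45°, so its axis is 7–8° off the bead's z, where 24° is allowed. The exact 45° pose was beyond the ranges of joints 2 and 3.
- **Force spike:** my first try at 45° ran up against those joint ranges and gave a brief wrist force of about 82 N, under the 120 N limit. The cameras showed no contact, and the reading settled at once.
- **Other things on the bench:** none of them looked moved in the pictures, but I did not re-measure them.

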